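# Roll the storage core home against the steel angle and chock it

## Task

Push the loose card core by its side so that it rolls along the board until it lies home along the upright face of the steel angle, and press it there with about half a kilo for a moment; the card dents and the angle is holding a poster, so never push much harder, and do not shift the angle, lift the core or disturb the other things. It is a little out of round and creeps back when let go, so then stand the round steel weight on the board behind its middle, ease the core fully home again by sliding the weight up against it, and leave the weight there as a chock.

Things in the scene. Friction and masses are not known exactly. Their poses are not given: they have to be found in the camera images.
- board: flat fixed work board, 400 x 600 mm, 10 mm thick, origin at the centre of its underside (its top is 10 mm above the table and the origin). Its y axis runs from the weight's end towards the angle's end.
- stop (a point): middle of the upright face of the steel angle that the core must lie against, 43 mm above the board. The angle is a loose L-section 300 mm long, 2.4 kg, 10 mm thick: an upright leg 60 mm high, and a foot that runs 60 mm away from the core's side, over the poster. Its x axis runs along the angle; its y axis points into the steel, away from the core. It does not shift under a push of less than 10 N.
- core_center (a point): centre of the loose card tube lying on the board: 200 mm long, about 0.24 kg, not quite round (84 to 87.2 mm across, by how it has rolled), too wide to grip; x is its axis (y, z turn as it rolls). Rolling it and squaring it up to the angle takes up to about 4 N; pushed slowly it stops when the push stops; let go, it may creep back up to 40 mm. Pressed on the angle above 8 N it dents. Not reported while the fingers touch it.
- weight_center (a point): centre of the round steel weight standing on the board: 50 mm in diameter, 56 mm high, about 0.86 kg, plain bare steel. It slides on the board against 4 to 6.5 N of friction
- block: bystander: square steel weight 50 x 50 x 45 mm standing on the board beside the round one; origin at the centre of its underside
- carton: bystander: white tape carton 35 x 110 x 100 mm standing on the board beyond the angle; origin at the centre of its underside
- folder: bystander: bone folder 172 x 22 x 4 mm lying on the board; origin at the centre of its underside
- loupe: bystander: folding magnifier 45 x 45 x 60 mm standing on the poster; origin at the centre of its underside
- taperoll: bystander: roll of tape 90 mm in diameter and 20 mm high, lying flat on the poster; origin at the centre of its underside

How it is judged:
By the outcome, as a careful person would: the job done as asked, in the order asked, and still so for the second after the job is handed in, with the robot touching nothing.
It also fails if it takes over 64 s, if anything falls off the work surface, if the arm or the gripper's body presses on something with over 40 N, if the wrist force passes 120 N, or if a joint passes its speed limit or range.

## Robot

A 7-joint arm with a two-finger parallel gripper is mounted at the origin on the work surface. World frame = base frame: x ahead of the robot, y to its left, z up, the work surface at z = 0. Lengths are in m, angles in degrees, forces in N, time in s.
With the tool pointing down it reaches from about 0.425 to 0.875 m from the base axis. Payload 4.7 kg.
Tool frame: the origin (TCP) lies midway between the tips of the shut fingers; the grasp point (between the pads) lies 19 mm behind it; z points along the fingers, x is the direction in which the jaws open and shut, and the axes are right-handed (so a half turn about z gives the same grasp; the last joint's range is limited). The gripper opens to 87 mm and grips with 3 to 60 N. Pads are 19 mm wide; open, the fingers measure 117 mm over their backs; the gripper's body (75 mm by 190 mm) begins 51 mm behind the grasp point.
Start: joints at [74.662, 18.392, -4.016, 83.108, 1.295, 78.541, -3.26], TCP at [0.181, -0.624, 0.223] pointing down, gripper open.
Joint ranges: [-163.93, 163.93], [-17.29, 119.83], [-79.2, 71.16], [3.27, 140.29], [-89.18, 269.18], [5.43, 117.66], [-154.24, 154.24]. Speed limits (degrees/s): [147.25, 147.25, 180, 180, 180, 180, 180].

## Interface

Orientations are given as [roll, pitch, yaw] about the fixed x, y, z axes, in that order (R = Rz(yaw) Ry(pitch) Rx(roll)).
In Python, from cell import telemetry, optics, env gives the robot as it stands.
- The arm moves only by the tool arm_command, never from a script. Its arguments are lists of equal length, an entry for each row: "translation": the shift along the tool's x, y, z in cm, a list of three; "twist": the turn about the tool's z in degrees. In form: {"translation": [[x, y, z], ...], "twist": [twist, ...]}. A call has 1 to 10 rows; each row shifts and turns the pose as measured when the row begins, along the tool's axes as they then stand; what a row does not reach is not made up. A row lasts 1/8 s, in which the tool goes at most 62.5 mm and 10.7 degrees, less where a joint would pass 70% of its speed; a pose out of reach is approached as far as the arm can. A call is refused whole if a number of a shift passes 6.25 or a number of a turn 10.7, either way. A call with a gripper value outside its range is refused whole. "grip" is the opening in per cent of the stroke, from 0 (shut) to 100 (fully open), set as the call begins (left out, the last holds). The fingers move at their own pace and stop on an object; "force" is the grip in N (left out, the last holds). Time passes only in rows, so rows that do not move let the fingers close. It gives the time, the measured TCP pose, the force and the opening at its end, in the units of the state.
- telemetry.get_obs(): the state, without advancing time (a new reading comes with each control period).
- optics.read_camera(name): name is "scene" or "top" or "wrist"; returns a dict with "img" (384x512x3 uint8, blue, green, red), "fx", "fy", "cx", "cy" (pixels), "extrinsics" (4x4, takes a point from camera to world coordinates); the wrist camera has in their place "hand_eye" (4x4, takes a point from camera to tool coordinates, whose origin is the TCP and whose axes are the tool frame's). Camera axes: x right, y up, looking along -z (the intrinsics and any distortion apply to the point x, -y, -z); pixel columns grow to the right and rows downward; lengths in m; the calibration is good to about 2 mm. A picture is of the moment at which its call begins: read the wrist's pose just before it. There is no depth.
- env.sign_off(): hands the job in, once; it reports no verdict.
The state is a dict: "time_s": time; "qpos": joint angles; "joint_velocities": joint speeds; "effort": joint torques, N m; "tool_pos": TCP position; "tool_rot": TCP orientation; "force": force on the tool from outside, world axes, zero at the start; "wrist_torque": the same for the moment, N m; "grip_width": finger opening in m.
Only numpy, scipy, OpenCV 4.12 (cv2) and the standard library are available. Lean on these libraries where they do the work, as an engineer would, in place of code of your own. Each camera call takes 0.05 s, during which the arm holds its last target. There are 200 camera calls.

## Working session

There is one attempt and no reset: what is moved stays moved. The work goes in short steps, Python scripts to look and compute and a tool call to move; the robot and the scene stay as the last step left them, time stands still between calls to the robot, and variables do not carry over. Pictures are saved under pics/ and viewed, about 8 in all and at most 12, crops included, and the job is handed in when it is done.

Besides the shell and the picture viewer there is one more tool, called after "Call:" as a command line: name --pt "numbers of a row" for each row, then --argument value for the rest. arm_command: Moves the arm, as the interface text tells. Its arguments: {"type":"object","properties":{"translation":{"type":"array","items":{"type":"array","items":{"type":"number"}}},"twist":{"type":"array","items":{"type":"number"}},"grip":{"type":"number"},"force":{"type":"number"}},"required":["translation","twist"]}

```bash
mkdir -p pics; ls
python3 - <<'E'
from cell import telemetry, optics, env
import cv2
o=telemetry.get_obs();print({k:o[k] for k in('time_s','tool_pos','tool_rot','force','grip_width')})
for n in("scene","top"):
    c=optics.read_camera(n);cv2.imwrite(f"pics/{n}0.png",c["img"]);print(n,c["fx"],c["fy"],c["cx"],c["cy"],c["extrinsics"],[k for k in c])
c=optics.read_camera("wrist");print(c["hand_eye"],c["fx"])
E
```

```text
pics
{'time_s': 0.0, 'tool_pos': array([ 0.18053851, -0.62383913,  0.22144526]), 'tool_rot': array([ 1.79995190e+02,  1.11067068e-01, -7.38543069e+01]), 'force': array([-0.55906112,  0.66356625, -0.40835277]), 'grip_width': 0.0870373056491719}
scene 350.6724827271494 350.6724827271494 254.21011161701205 191.83835277508095 [[-0.07055702 -0.76160355  0.64419076  1.07723347]
 [ 0.99743813 -0.06149688  0.036542    0.02477202]
 [ 0.01178521  0.64511872  0.76399146  0.68587105]
 [ 0.          0.          0.          1.        ]] ['img', 'fx', 'fy', 'cx', 'cy', 'extrinsics']
top 425.85580159116813 425.85580159116813 251.00041128209114 192.40524534025326 [[-0.00903881  0.99764165 -0.06803997  0.51987642]
 [-0.9999578  -0.00912965 -0.00102424  0.005269  ]
 [-0.001643    0.06802784  0.99768207  0.90684278]
 [ 0.          0.          0.          1.        ]] ['img', 'fx', 'fy', 'cx', 'cy', 'extrinsics']
[[ 9.99999297e-01 -7.42536131e-04 -9.24586579e-04  3.18644931e-04]
 [-9.83394435e-04 -9.54984108e-01 -2.96655331e-01 -8.25666267e-02]
 [-6.62688188e-04  2.96656032e-01 -9.54984167e-01 -1.63214307e-01]
 [ 0.00000000e+00  0.00000000e+00  0.00000000e+00  1.00000000e+00]] 332.9334508723106
```

View pics/top0.png

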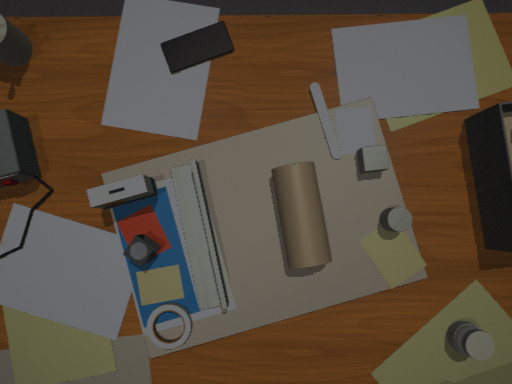

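View pics/scene0.png

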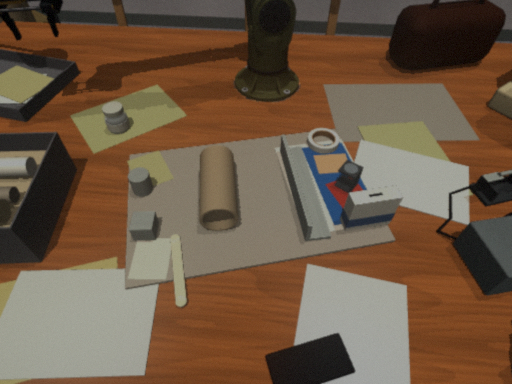

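The top view shows the board with corners at about (103,172), (374,98), (426,276) and (150,351). The core spans (273,167) to (330,265), the angle's upright runs (195,160) to (232,310), the round weight is at (398,219) and the block at (373,159). I'll zoom in for precise edges.

```bash
cat > h.py <<'E'
import numpy as np, cv2
from cell import telemetry, optics, env
def ray(c,u,v,T):
    d=np.array([(u-c["cx"])/c["fx"],-(v-c["cy"])/c["fy"],-1.])
    return T[:3,3],T[:3,:3]@d
def on(c,u,v,z,T=None):
    o,d=ray(c,u,v,c["extrinsics"] if T is None else T); return o+d*(z-o[2])/d[2]
def zoom(img,x,y,w,h,s,name,gain=1.6):
    cv2.imwrite("pics/"+name,cv2.resize(cv2.convertScaleAbs(img[y:y+h,x:x+w],alpha=gain),None,fx=s,fy=s,interpolation=cv2.INTER_CUBIC))
def st():
    o=telemetry.get_obs();print({k:np.round(o[k],4) for k in('time_s','tool_pos','tool_rot','force','wrist_torque','grip_width')});return o
E
python3 - <<'E'
from h import *
c=optics.read_camera("top");zoom(c["img"],170,90,266,200,3,"topz.png",1.8)
E
```

```text
(no output)
```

View pics/topz.png

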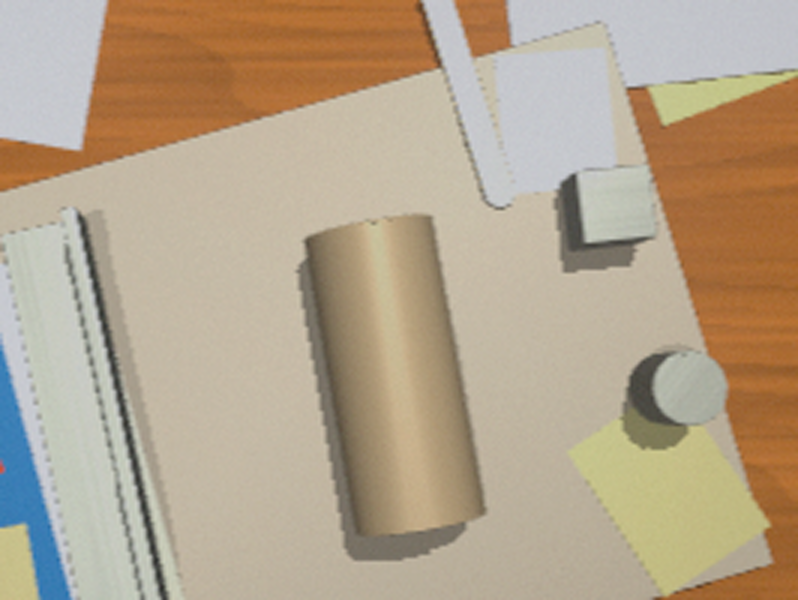

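The zoom shows the core's left edge from (306,240) to (357,533) and its right edge from (432,216) to (485,513). The weight's top centre is at (690,387). The angle's near edge needs a closer crop.

Run:
```python
from h import *
c=optics.read_camera("top");a=cv2.convertScaleAbs(c["img"][155:235,170:250],alpha=1.8);b=cv2.convertScaleAbs(c["img"][240:320,170:250],alpha=1.8)
cv2.imwrite("pics/ang.png",cv2.resize(np.hstack([a,b]),None,fx=5,fy=5,interpolation=cv2.INTER_NEAREST))
f=lambda u,v,z:on(c,170+u/3,90+v/3,z)
for p in [(103,172),(374,98),(426,276),(150,351)]: print("corner",on(c,*p,.01).round(4))
L=[f(306,240,.053),f(357,533,.053)];R=[f(432,216,.053),f(485,513,.053)]
for n,P in(("L",L),("R",R)): print(n,np.round(P,4))
m=np.mean([L,R],0);print("core ends",m.round(4),"ctr",m.mean(0).round(4))
print("weight",f(690,387,.066).round(4),"block",f(617,205,.055).round(4))
```

```text
corner [0.6272 0.3194 0.01  ]
corner [ 0.7813 -0.2591  0.01  ]
corner [ 0.4033 -0.3565  0.01  ]
corner [0.2556 0.2171 0.01  ]
L [[ 0.623  -0.0366  0.053 ]
 [ 0.4276 -0.0679  0.053 ]]
R [[ 0.6385 -0.1216  0.053 ]
 [ 0.44   -0.1529  0.053 ]]
core ends [[ 0.6307 -0.0791  0.053 ]
 [ 0.4338 -0.1104  0.053 ]] ctr [ 0.5323 -0.0948  0.053 ]
weight [ 0.522  -0.2868  0.066 ] block [ 0.6445 -0.2457  0.055 ]
```

View pics/ang.png

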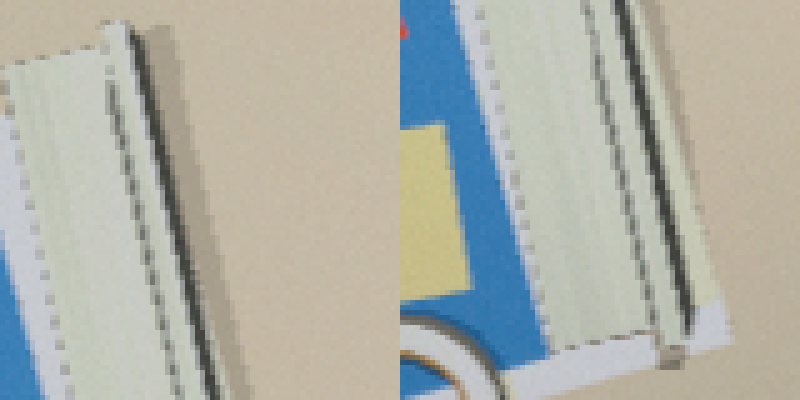

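The angle's top front edge runs from full-image (195.6,160) to (228,307). I'll compute the angle line and the approach.

```bash
cat >> h.py <<'E'
def w2t(delta,yaw):
    "world shift -> tool cm"
    a=np.radians(yaw);x=np.array([np.cos(a),np.sin(a)]);y=np.array([np.sin(a),-np.cos(a)])
    return np.round([delta[0]*100@np.eye(1)[0] if 0 else np.dot(delta[:2],x)*100,np.dot(delta[:2],y)*100,-delta[2]*100],2)
E
sed -i 's/delta\[0\]\*100@np.eye(1)\[0\] if 0 else //' h.py
python3 - <<'E'
from h import *
c=optics.read_camera("top")
a=on(c,195.6,160,.07);b=on(c,228,307,.07);d=a-b;L=np.linalg.norm(d);yaw=np.degrees(np.arctan2(d[1],d[0]))
print(a,b,"len",L,"yaw",yaw)
m=(a+b)/2;n=np.array([-d[1],d[0],0])/L
core=np.array([.5323,-.0948,.053]);w=np.array([.522,-.2868,.066])
for nm,p in(("core",core),("weight",w)): print(nm,"dist to face",(m-p)@n,"along",(p-m)@d/L)
o=st();t=core-n*.075;t[2]=.22;print("pre",t,t-o["tool_pos"])
E
```

```text
[0.64227153 0.11525446 0.07      ] [0.35518483 0.05262495 0.07      ] len 0.2938387844867906 yaw 12.30657047069351
core dist to face 0.18178804651110658 along -0.0052966376208410625
weight dist to face 0.3671807380786943 along -0.05628330169415829
{'time_s': np.float64(0.3), 'tool_pos': array([ 0.1807, -0.6242,  0.2222]), 'tool_rot': array([ 1.799969e+02,  3.900000e-02, -7.385130e+01]), 'force': array([ 0.4346, -0.5568, -0.5213]), 'wrist_torque': array([-0.0237, -0.0178,  0.0543]), 'grip_width': np.float64(0.087)}
pre [ 0.54828568 -0.16807659  0.22      ] [ 0.36760054  0.45611363 -0.00216541]
```

Call:
arm_command --pt "0 0 0" --pt "0 0 0" --pt "0 0 0" --pt "0 0 0" --pt "0 0 0" --pt "0 0 0" --pt "0 0 0" --pt "0 0 0" --twist '[-10.7, -10.7, -10.7, -10.7, -10.7, -10.7, -10.7, -10.7]' --grip 100

```text
time_s: 1.3
tool_pos: [0.1805, -0.6237, 0.2212]
tool_rot: [-179.9, 0.0, 12.4]
force: [-0.8, -0.8, -0.3]
grip_width: 0.0872
```

Run:
```python
from h import *
o=st();print(w2t(np.array([.5483,-.1681,.22])-o["tool_pos"],o["tool_rot"][2]))
```

```text
{'time_s': np.float64(1.3), 'tool_pos': array([ 0.1805, -0.6237,  0.2212]), 'tool_rot': array([-1.798689e+02,  2.790000e-02,  1.239790e+01]), 'force': array([-0.7924, -0.8098, -0.2855]), 'wrist_torque': array([-0.0075, -0.109 ,  0.0123]), 'grip_width': np.float64(0.0872)}
[ 45.7  -36.6    0.12]
```

Call:
arm_command --pt "4.57 -3.66 0" --pt "4.57 -3.66 0" --pt "4.57 -3.66 0" --pt "4.57 -3.66 0" --pt "4.57 -3.66 0" --pt "4.57 -3.66 0" --pt "4.57 -3.66 0" --pt "4.57 -3.66 0" --pt "4.57 -3.66 0" --pt "4.57 -3.66 0" --twist '[0, 0, 0, 0, 0, 0, 0, 0, 0, 0]'

```text
time_s: 2.55
tool_pos: [0.556, -0.1617, 0.2212]
tool_rot: [179.8, 0.0, 11.7]
force: [-0.4, -0.2, 0.9]
grip_width: 0.0872
```

Run:
```python
from h import *
o=st();print(w2t(np.array([.5483,-.1681,.04])-o["tool_pos"],o["tool_rot"][2]))
```

```text
{'time_s': np.float64(2.55), 'tool_pos': array([ 0.556 , -0.1617,  0.2212]), 'tool_rot': array([179.7524,   0.    ,  11.679 ]), 'force': array([-0.412 , -0.1989,  0.8988]), 'wrist_torque': array([-0.0215, -0.2117,  0.0101]), 'grip_width': np.float64(0.0872)}
[-0.89  0.47 18.12]
```

Call:
arm_command --pt "-0.9 0.5 3" --pt "0 0 5" --pt "0 0 5" --pt "0 0 3.5" --pt "0 0 1.5" --pt "0 0 0" --twist '[-0.6, 0, 0, 0, 0, 0]'

```text
time_s: 3.3
tool_pos: [0.5543, -0.1616, 0.0386]
tool_rot: [179.7, -0.4, 13.0]
force: [0.6, 0.0, 1.2]
grip_width: 0.0869
```

Run:
```python
from h import *
o=st();print(w2t(np.array([.5483,-.1681,.04])-o["tool_pos"],o["tool_rot"][2]))
c=optics.read_camera("scene");zoom(c["img"],110,120,300,200,2.6,"s1.png",1.8)
```

```text
{'time_s': np.float64(3.3), 'tool_pos': array([ 0.5543, -0.1616,  0.0386]), 'tool_rot': array([179.7405,  -0.3821,  13.0146]), 'force': array([0.6468, 0.0448, 1.1502]), 'wrist_torque': array([ 0.0064, -0.1312, -0.0006]), 'grip_width': np.float64(0.0869)}
[-0.73  0.5  -0.14]
```

View pics/s1.png

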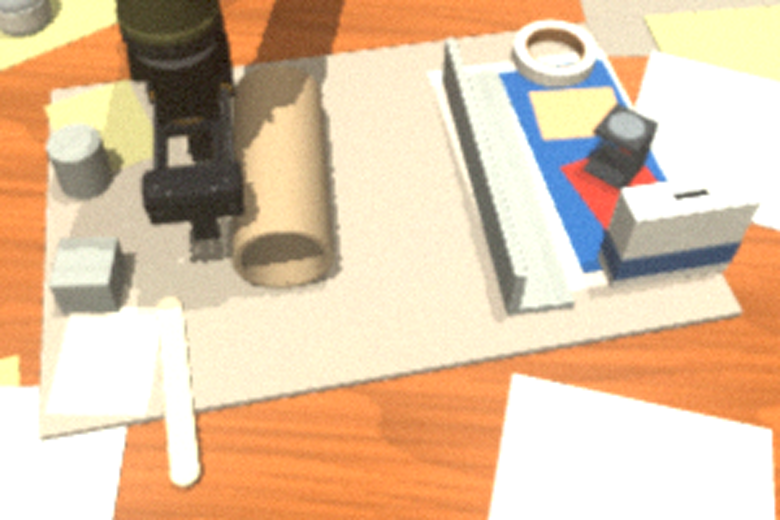

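The scene view shows the fingers behind the core (finger tip at about (205,240)), clear of the weight at (80,160) and the block at (87,273). Starting the push.

Call:
arm_command --pt "-0.4 -0.3 0" --pt "-0.3 -0.4 0" --pt "0 -0.4 0" --pt "0 -0.4 0" --pt "0 -0.4 0" --pt "0 -0.4 0" --pt "0 -0.4 0" --pt "0 -0.4 0" --twist '[-0.3, 0, 0, 0, 0, 0, 0, 0]'

```text
time_s: 4.35
tool_pos: [0.5436, -0.1328, 0.044]
tool_rot: [179.3, -0.8, 13.3]
force: [0.6, -0.0, 0.6]
grip_width: 0.087
```

Run:
```python
from h import *
st()
```

```text
{'time_s': np.float64(4.35), 'tool_pos': array([ 0.5436, -0.1328,  0.044 ]), 'tool_rot': array([179.3487,  -0.843 ,  13.2833]), 'force': array([ 0.6442, -0.0441,  0.5521]), 'wrist_torque': array([-0.0403, -0.1466, -0.0205]), 'grip_width': np.float64(0.087)}
```

Call:
arm_command --pt "0 -0.4 0.1" --pt "0 -0.4 0.1" --pt "0 -0.4 0.1" --pt "0 -0.4 0.1" --pt "0 -0.4 0.1" --pt "0 -0.4 0.1" --pt "0 -0.4 0.1" --pt "0 -0.4 0.1" --pt "0 -0.4 0.1" --pt "0 -0.4 0.1" --twist '[0.2, 0.2, 0.2, 0.2, 0.2, 0, 0, 0, 0, 0]'

```text
time_s: 5.6
tool_pos: [0.5341, -0.0905, 0.0326]
tool_rot: [179.4, -0.8, 12.2]
force: [-0.2, 0.4, -0.6]
grip_width: 0.0871
```

```bash
cat >> h.py <<'E'
M=np.array([.4987,.0839,0]);N=np.array([-.2131,.977,0]);X=np.array([.977,.2131,0])
def rel():
    o=st();p=o["tool_pos"];print("dist to face",((M-p)@N).round(4),"along",((p-M)@X).round(4),"Fpush",(o["force"]@N).round(2));return o
E
python3 - <<'E'
from h import *
rel()
c=optics.read_camera("top");zoom(c["img"],170,90,266,200,3,"t2.png",1.8)
E
```

```text
{'time_s': np.float64(5.6), 'tool_pos': array([ 0.5341, -0.0905,  0.0326]), 'tool_rot': array([179.4105,  -0.8215,  12.2395]), 'force': array([-0.1825,  0.446 , -0.5525]), 'wrist_torque': array([ 0.0125, -0.0989, -0.0419]), 'grip_width': np.float64(0.0871)}
dist to face 0.178 along -0.0026 Fpush 0.47
```

View pics/t2.png

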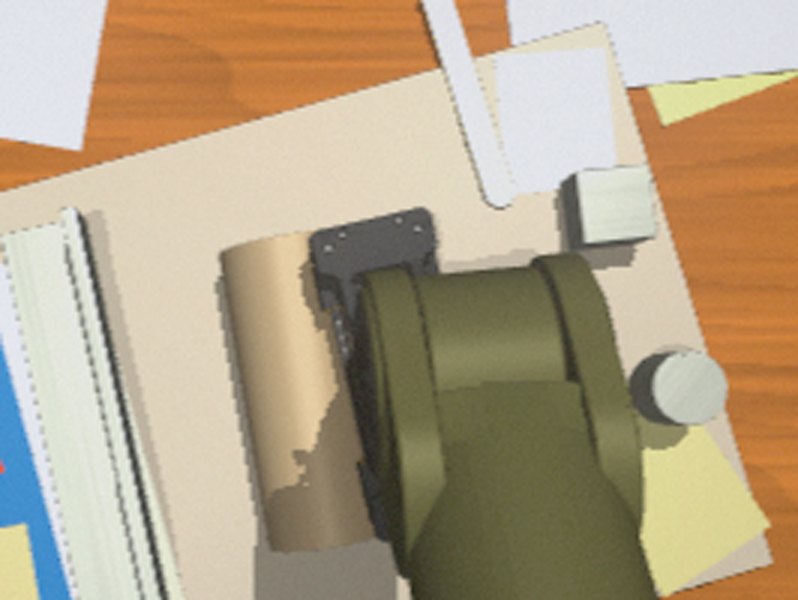

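The view shows the core has rolled left ahead of the gripper, with its left edge from (222,258) to (268,548). The angle, weight and block are undisturbed. Continuing.

Call:
arm_command --pt "0 -0.4 -0.2" --pt "0 -0.4 -0.2" --pt "0 -0.4 0" --pt "0 -0.4 0" --pt "0 -0.4 0" --pt "0 -0.4 0" --pt "0 -0.4 0" --pt "0 -0.4 0" --twist '[0, 0, 0, 0, 0, 0, 0, 0]'

```text
time_s: 6.65
tool_pos: [0.5265, -0.0563, 0.0364]
tool_rot: [179.5, -0.8, 12.3]
force: [0.8, 0.2, 0.2]
grip_width: 0.0871
```

Run:
```python
from h import *
rel()
c=optics.read_camera("top");cv2.imwrite("pics/t3raw.png",c["img"])
f=lambda u,v,z:on(c,u,v,z)
```

```text
{'time_s': np.float64(6.65), 'tool_pos': array([ 0.5265, -0.0563,  0.0364]), 'tool_rot': array([179.4502,  -0.8042,  12.2738]), 'force': array([0.787 , 0.2141, 0.1876]), 'wrist_torque': array([-0.0498, -0.0643, -0.0076]), 'grip_width': np.float64(0.0871)}
dist to face 0.1429 along -0.0027 Fpush 0.04
```

Call:
arm_command --pt "0 -0.4 0" --pt "0 -0.4 0" --pt "0 -0.4 0" --pt "0 -0.4 0" --pt "0 -0.4 0" --pt "0 -0.4 0" --pt "0 -0.2 0" --twist '[0, 0, 0, 0, 0, 0, 0]'

```text
time_s: 7.58
tool_pos: [0.5205, -0.0284, 0.0362]
tool_rot: [179.5, -0.8, 12.3]
force: [0.2, -1.8, -0.6]
grip_width: 0.0869
```

Run:
```python
from h import *
rel()
c=optics.read_camera("top");zoom(c["img"],170,140,160,150,4,"t4.png",2)
```

```text
{'time_s': np.float64(7.575), 'tool_pos': array([ 0.5205, -0.0284,  0.0362]), 'tool_rot': array([179.4665,  -0.808 ,  12.3123]), 'force': array([ 0.1828, -1.8287, -0.6248]), 'wrist_torque': array([-0.0099, -0.1457,  0.0457]), 'grip_width': np.float64(0.0869)}
dist to face 0.1144 along -0.0026 Fpush -1.83
```

View pics/t4.png

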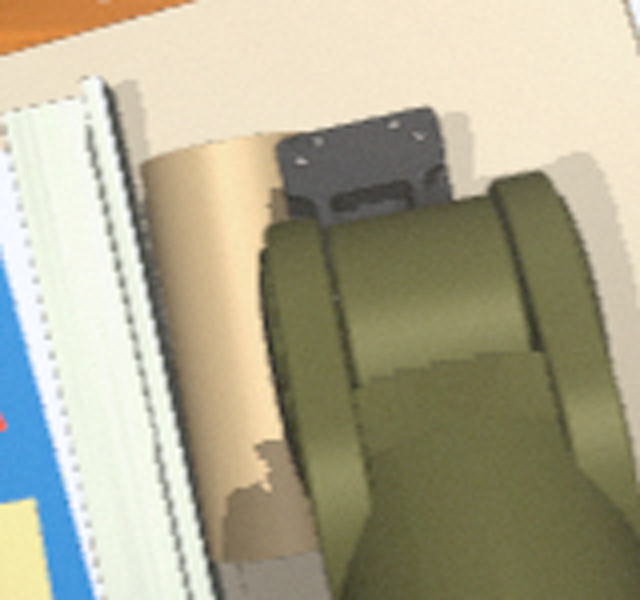

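The core is now almost against the upright, with a small gap near (140,170) closing towards (215,540). Slower steps from here.

Call:
arm_command --pt "0 -0.1 0" --pt "0 -0.1 0" --pt "0 -0.1 0" --pt "0 -0.1 0" --twist '[0, 0, 0, 0]'

```text
time_s: 8.12
tool_pos: [0.5196, -0.0244, 0.0361]
tool_rot: [179.5, -0.8, 12.3]
force: [-0.0, -0.0, -0.4]
grip_width: 0.0871
```

Run:
```python
from h import *
rel()
```

```text
{'time_s': np.float64(8.125), 'tool_pos': array([ 0.5196, -0.0244,  0.0361]), 'tool_rot': array([179.4653,  -0.8062,  12.2934]), 'force': array([-0.0151, -0.0474, -0.4458]), 'wrist_torque': array([-0.0375, -0.0455,  0.0183]), 'grip_width': np.float64(0.0871)}
dist to face 0.1103 along -0.0026 Fpush -0.04
```

Still rolling freely, so I'll keep going in 1 mm rows.

Call:
arm_command --pt "0 -0.1 0" --pt "0 -0.1 0" --pt "0 -0.1 0" --pt "0 -0.1 0" --twist '[0, 0, 0, 0]'

```text
time_s: 8.62
tool_pos: [0.5187, -0.0203, 0.036]
tool_rot: [179.5, -0.8, 12.3]
force: [0.5, 0.2, -0.2]
grip_width: 0.0872
```

Call:
arm_command --pt "0 -0.1 0" --pt "0 -0.1 0" --twist '[0, 0]'

```text
time_s: 8.88
tool_pos: [0.5183, -0.0182, 0.036]
tool_rot: [179.5, -0.8, 12.3]
force: [-0.4, 0.1, -0.1]
grip_width: 0.0871
```

Call:
arm_command --pt "0 -0.1 0" --pt "0 -0.1 0" --twist '[0, 0]'

```text
time_s: 9.12
tool_pos: [0.518, -0.0166, 0.0362]
tool_rot: [179.4, -0.8, 12.3]
force: [-0.0, -1.1, 1.9]
grip_width: 0.087
```

Call:
arm_command --pt "0 -0.1 0" --pt "0 -0.1 0" --twist '[0, 0]'

```text
time_s: 9.38
tool_pos: [0.5182, -0.0154, 0.0365]
tool_rot: [179.4, -0.9, 12.2]
force: [0.3, -1.5, 0.7]
grip_width: 0.0869
```

Call:
arm_command --pt "0 -0.1 0" --twist '[0]'

```text
time_s: 9.5
tool_pos: [0.5182, -0.0147, 0.0366]
tool_rot: [179.3, -0.9, 12.2]
force: [0.8, -1.2, 1.1]
grip_width: 0.0874
```

Run:
```python
from h import *
rel()
c=optics.read_camera("top");zoom(c["img"],170,140,160,150,4,"t5.png",2)
```

```text
{'time_s': np.float64(9.5), 'tool_pos': array([ 0.5182, -0.0147,  0.0366]), 'tool_rot': array([179.3369,  -0.901 ,  12.1971]), 'force': array([ 0.8098, -1.2012,  1.0767]), 'wrist_torque': array([-0.3762, -0.2909, -0.0978]), 'grip_width': np.float64(0.0874)}
dist to face 0.1005 along -0.0019 Fpush -1.35
```

View pics/t5.png

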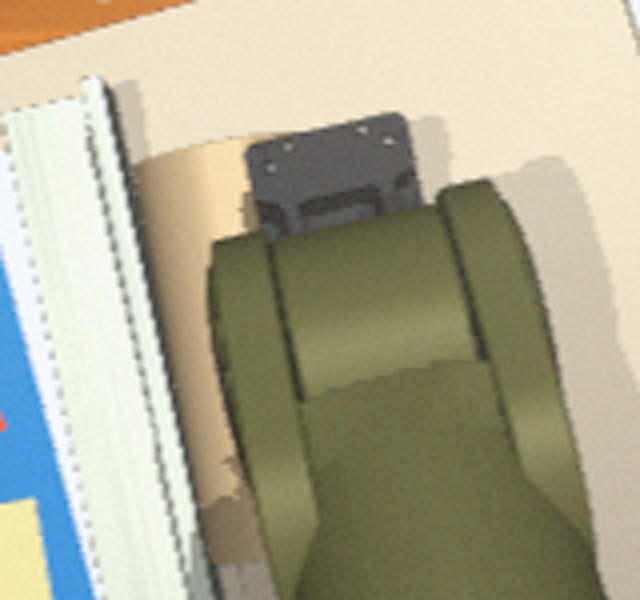

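The core now lies nearly parallel to the upright and resistance is starting. I'll continue gently.

Call:
arm_command --pt "0 -0.1 0" --twist '[0]'

```text
time_s: 9.68
tool_pos: [0.5183, -0.0137, 0.0368]
tool_rot: [179.3, -0.9, 12.2]
force: [1.3, -2.6, 0.9]
grip_width: 0.0868
```

Call:
arm_command --pt "0 -0.1 0" --twist '[0]'

```text
time_s: 9.8
tool_pos: [0.5183, -0.0128, 0.0369]
tool_rot: [179.3, -1.0, 12.2]
force: [0.3, -1.9, 2.0]
grip_width: 0.0872
```

Call:
arm_command --pt "0 -0.1 0" --twist '[0]'

```text
time_s: 9.93
tool_pos: [0.5183, -0.0118, 0.037]
tool_rot: [179.3, -1.0, 12.2]
force: [1.9, -1.6, 0.8]
grip_width: 0.087
```

Call:
arm_command --pt "0 -0.1 0" --twist '[0]'

```text
time_s: 10.05
tool_pos: [0.5184, -0.0114, 0.0371]
tool_rot: [179.2, -1.0, 12.2]
force: [2.2, -4.2, 0.5]
grip_width: 0.0874
```

Call:
arm_command --pt "0 -0.08 0" --twist '[0]'

```text
time_s: 10.18
tool_pos: [0.5184, -0.0115, 0.0371]
tool_rot: [179.2, -1.0, 12.2]
force: [2.2, -3.8, 0.2]
grip_width: 0.0872
```

Call:
arm_command --pt "0 -0.08 0" --twist '[0]'

```text
time_s: 10.3
tool_pos: [0.5184, -0.0115, 0.0371]
tool_rot: [179.1, -1.0, 12.2]
force: [2.6, -4.2, 0.3]
grip_width: 0.0867
```

Stalled, so it is home at about 4.7 N. I'll hold it a moment more.

Call:
arm_command --pt "0 -0.09 0" --pt "0 -0.09 0" --pt "0 -0.09 0" --twist '[0, 0, 0]'

```text
time_s: 10.68
tool_pos: [0.5184, -0.0115, 0.0372]
tool_rot: [178.9, -1.0, 12.2]
force: [1.9, -3.9, -0.2]
grip_width: 0.087
```

Run:
```python
from h import *
rel()
```

```text
{'time_s': np.float64(10.675), 'tool_pos': array([ 0.5184, -0.0115,  0.0372]), 'tool_rot': array([178.9052,  -1.038 ,  12.1548]), 'force': array([ 1.914 , -3.908 , -0.2316]), 'wrist_torque': array([-1.0684, -0.4643,  0.0947]), 'grip_width': np.float64(0.087)}
dist to face 0.0974 along -0.0011 Fpush -4.23
```

Call:
arm_command --pt "0 -0.1 0" --pt "0 -0.11 0" --pt "0 -0.11 0" --twist '[0, 0, 0]'

```text
time_s: 11.05
tool_pos: [0.5184, -0.0116, 0.0372]
tool_rot: [178.7, -1.1, 12.1]
force: [2.3, -4.6, 0.4]
grip_width: 0.0869
```

About 5 N along the normal, held for about a second. Backing off.

Call:
arm_command --pt "0 0.3 0" --pt "0 0.5 0" --pt "0 1 0" --pt "0 1.5 0" --pt "0 2 0" --pt "0 2 0" --pt "0 1 0" --pt "0 0 -5" --pt "0 0 -5" --pt "0 0 -5" --twist '[0, 0, 0, 0, 0, 0, 0, 0, 0, 0]'

```text
time_s: 12.3
tool_pos: [0.5289, -0.096, 0.1867]
tool_rot: [179.3, -0.4, 12.0]
force: [0.7, 0.2, -0.5]
grip_width: 0.0873
```

Run:
```python
from h import *
o=rel()
print(w2t(np.array([.522,-.2868,.20])-o["tool_pos"],o["tool_rot"][2]))
```

```text
{'time_s': np.float64(12.3), 'tool_pos': array([ 0.5289, -0.096 ,  0.1867]), 'tool_rot': array([179.3138,  -0.3598,  11.9805]), 'force': array([ 0.7454,  0.189 , -0.5353]), 'wrist_torque': array([-0.0537, -0.1626, -0.0218]), 'grip_width': np.float64(0.0873)}
dist to face 0.1822 along -0.0088 Fpush 0.03
[-4.64 18.52 -1.33]
```

Call:
arm_command --pt "-1.2 4.7 0" --pt "-1.2 4.7 0" --pt "-1.2 4.7 0" --pt "-1.2 4.7 0" --pt "0 0 0" --twist '[0, 0, 0, 0, 0]'

```text
time_s: 12.92
tool_pos: [0.5245, -0.2975, 0.1957]
tool_rot: [178.9, -0.9, 12.1]
force: [-0.2, -0.1, 0.2]
grip_width: 0.0869
```

Run:
```python
from h import *
from scipy.spatial.transform import Rotation as Ro
o=rel();c=optics.read_camera("wrist");T=np.eye(4);T[:3,:3]=Ro.from_euler("xyz",o["tool_rot"],degrees=True).as_matrix();T[:3,3]=o["tool_pos"];T=T@c["hand_eye"]
np.save("T.npy",T)
t=optics.read_camera("top")
a=cv2.resize(cv2.convertScaleAbs(c["img"],alpha=1.8),(440,330));b=cv2.resize(cv2.convertScaleAbs(t["img"][140:290,170:330],alpha=2),(352,330),interpolation=cv2.INTER_CUBIC)
cv2.imwrite("pics/w6.png",np.hstack([a,b]))
```

```text
{'time_s': np.float64(12.925), 'tool_pos': array([ 0.5245, -0.2975,  0.1957]), 'tool_rot': array([178.9153,  -0.9204,  12.1178]), 'force': array([-0.2357, -0.088 ,  0.2403]), 'wrist_torque': array([ 0.037 , -0.0861, -0.0017]), 'grip_width': np.float64(0.0869)}
dist to face 0.3781 along -0.056 Fpush -0.04
```

View pics/w6.png

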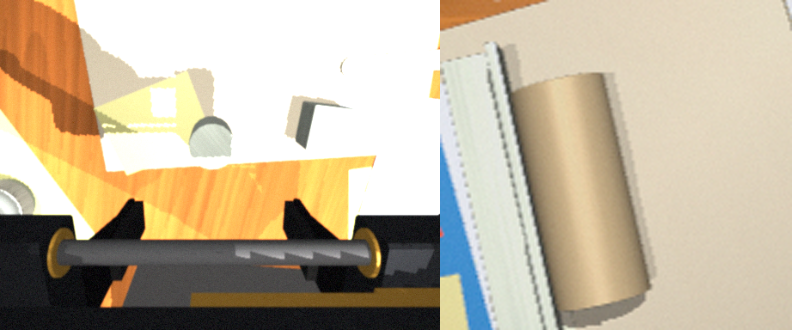

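The wrist view shows the weight's top at about (211,135) and the block at (330,130). The top crop shows the core a little off the upright, with its left edge from (513,92) to (562,312) and its right edge from (603,73) to (650,290).

Run:
```python
from h import *
c=optics.read_camera("wrist");T=np.load("T.npy")
s=512/440
g=cv2.cvtColor(c["img"],cv2.COLOR_BGR2GRAY)
cr=cv2.HoughCircles(cv2.medianBlur(g,3)[110:200,200:300],cv2.HOUGH_GRADIENT,1,20,param1=80,param2=12,minRadius=18,maxRadius=32)
print(None if cr is None else cr[0][:3]+[200,110,0])
print("weight wrist hand",on(c,211*s,135*s,.066,T).round(4))
if cr is not None: print(on(c,cr[0][0][0]+200,cr[0][0][1]+110,.066,T).round(4))
t=optics.read_camera("top")
f=lambda u,v,z:on(t,170+(u-440)/2.2,140+v/2.2,z)
m=np.mean([[f(513,92,.053),f(562,312,.053)],[f(603,73,.053),f(650,290,.053)]],0)
print("core",m.round(4),"dist",[((M-p)@N).round(4) for p in m],"along",[((p-M)@X).round(4) for p in m])
```

```text
[[244.5        175.5         25.70000076]]
weight wrist hand [ 0.52   -0.2756  0.066 ]
[ 0.5226 -0.2924  0.066 ]
core [[0.6087 0.061  0.053 ]
 [0.4104 0.0186 0.053 ]] dist [np.float64(0.0458), np.float64(0.045)] along [np.float64(0.1026), np.float64(-0.1001)]
```

The core is about 2 mm off home (0.045 m against 0.043 m at both ends). Descending on the weight.

Run:
```python
from h import *
o=rel()
print(w2t(np.array([.522,-.2868,.032])-o["tool_pos"],o["tool_rot"][2]))
```

```text
{'time_s': np.float64(13.125), 'tool_pos': array([ 0.5268, -0.29  ,  0.1963]), 'tool_rot': array([179.0094,  -1.0074,  12.687 ]), 'force': array([-0.0998, -0.3346,  0.4075]), 'wrist_torque': array([-0.0108, -0.083 , -0.0178]), 'grip_width': np.float64(0.0871)}
dist to face 0.3713 along -0.0522 Fpush -0.31
[-0.4  -0.41 16.43]
```

Call:
arm_command --pt "-0.4 -0.4 2" --pt "0 0 4" --pt "0 0 3" --pt "0 0 1" --pt "0 0 0" --pt "0 0 0" --twist '[0.4, 0, 0, 0, 0, 0]'

```text
time_s: 13.88
tool_pos: [0.5288, -0.2804, 0.0978]
tool_rot: [178.8, -1.3, 13.1]
force: [-0.0, 0.5, -0.2]
grip_width: 0.0874
```

Run:
```python
from h import *
o=rel()
print(w2t(np.array([.522,-.2868,.032])-o["tool_pos"],o["tool_rot"][2]))
```

```text
{'time_s': np.float64(13.875), 'tool_pos': array([ 0.5288, -0.2804,  0.0978]), 'tool_rot': array([178.8286,  -1.311 ,  13.0575]), 'force': array([-0.0388,  0.4656, -0.1909]), 'wrist_torque': array([-0.0195, -0.1075,  0.0079]), 'grip_width': np.float64(0.0874)}
dist to face 0.3623 along -0.0482 Fpush 0.46
[-0.81  0.47  6.58]
```

Call:
arm_command --pt "-0.8 0.5 0.5" --pt "-0.2 0.1 0.5" --pt "0 0 0" --twist '[0.4, 0.2, 0]'

```text
time_s: 14.25
tool_pos: [0.5211, -0.2904, 0.0893]
tool_rot: [178.7, -1.4, 12.4]
force: [0.3, 0.3, -0.6]
grip_width: 0.0867
```

Run:
```python
from h import *
o=rel()
print(w2t(np.array([.522,-.2868,.032])-o["tool_pos"],o["tool_rot"][2]))
c=optics.read_camera("wrist");cv2.imwrite("pics/w7.png",cv2.convertScaleAbs(c["img"],alpha=1.0))
```

```text
{'time_s': np.float64(14.25), 'tool_pos': array([ 0.5211, -0.2904,  0.0893]), 'tool_rot': array([178.6649,  -1.4467,  12.3755]), 'force': array([ 0.2768,  0.2733, -0.5811]), 'wrist_torque': array([ 0.0218, -0.07  , -0.0404]), 'grip_width': np.float64(0.0867)}
dist to face 0.3704 along -0.0579 Fpush 0.21
[ 0.17 -0.33  5.73]
```

View pics/w7.png

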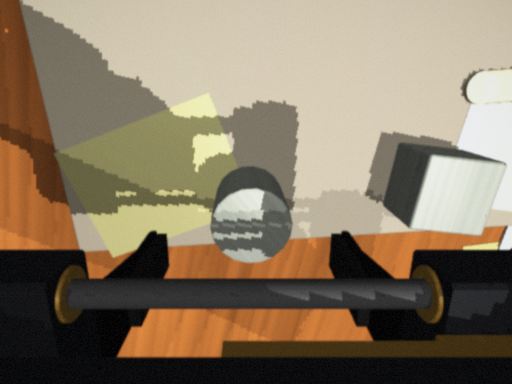

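The weight's top circle is at (251,225), between the fingertips at (155,240) and (345,240). The block at (443,190) is clear. Computing the offset from this near view.

Run:
```python
from h import *
from scipy.spatial.transform import Rotation as Ro
c=optics.read_camera("wrist");o=rel();T=np.eye(4);T[:3,:3]=Ro.from_euler("xyz",o["tool_rot"],degrees=True).as_matrix();T[:3,3]=o["tool_pos"];R=T[:3,:3]
p=on(c,251,225,.066,T@c["hand_eye"]);print(p.round(4), "tool", (R.T@(p-o["tool_pos"])*100).round(2))
```

```text
{'time_s': np.float64(14.35), 'tool_pos': array([ 0.5214, -0.2903,  0.0896]), 'tool_rot': array([178.6478,  -1.4708,  12.3979]), 'force': array([ 0.3105,  0.3986, -0.2274]), 'wrist_torque': array([-0.0076, -0.1497, -0.0004]), 'grip_width': np.float64(0.0873)}
dist to face 0.3704 along -0.0575 Fpush 0.32
[ 0.5238 -0.2867  0.066 ] tool [ 0.24 -0.36  2.36]
```

Call:
arm_command --pt "0.2 -0.35 1" --pt "0 0 1.5" --pt "0 0 1" --pt "0 0 0" --twist '[0, 0, 0, 0]'

```text
time_s: 14.85
tool_pos: [0.5236, -0.2859, 0.0513]
tool_rot: [178.7, -1.4, 12.4]
force: [-0.3, 0.1, 0.1]
grip_width: 0.0873
```

Run:
```python
from h import *
o=rel()
print(w2t(np.array([.523,-.2867,.032])-o["tool_pos"],o["tool_rot"][2]))
```

```text
{'time_s': np.float64(14.85), 'tool_pos': array([ 0.5236, -0.2859,  0.0513]), 'tool_rot': array([178.7257,  -1.4281,  12.4471]), 'force': array([-0.3093,  0.0601,  0.1382]), 'wrist_torque': array([ 0.0415, -0.102 , -0.0067]), 'grip_width': np.float64(0.0873)}
dist to face 0.3667 along -0.0545 Fpush 0.12
[-0.08  0.06  1.93]
```

Call:
arm_command --pt "0 0 1.2" --pt "0 0 0.7" --pt "0 0 0" --twist '[0, 0, 0]'

```text
time_s: 15.22
tool_pos: [0.5243, -0.2863, 0.0309]
tool_rot: [178.7, -1.4, 12.4]
force: [0.1, 0.4, 0.3]
grip_width: 0.0871
```

Call:
arm_command --pt "0 0 0" --pt "0 0 0" --pt "0 0 0" --pt "0 0 0" --pt "0 0 0" --pt "0 0 0" --twist '[0, 0, 0, 0, 0, 0]' --grip 0 --force 45

```text
time_s: 15.98
tool_pos: [0.5234, -0.2871, 0.0318]
tool_rot: [178.7, -1.3, 12.4]
force: [-0.3, -0.7, 0.7]
grip_width: 0.0492
```

Gripped at 49 mm. Lifting.

Call:
arm_command --pt "0 0 -0.5" --pt "0 0 -1.5" --pt "0 0 -1.5" --pt "0 0 -0.5" --pt "0 0 0" --twist '[0, 0, 0, 0, 0]'

```text
time_s: 16.6
tool_pos: [0.5205, -0.2844, 0.0713]
tool_rot: [179.0, -1.2, 12.4]
force: [-1.0, 0.5, -8.4]
grip_width: 0.049
```

Run:
```python
from h import *
o=rel();t=M-N*.155+X*.001;t[2]=.06
print(t,w2t(t-o["tool_pos"],o["tool_rot"][2]))
t=optics.read_camera("top");zoom(t["img"],170,140,250,150,3,"t8.png",2)
```

```text
{'time_s': np.float64(16.6), 'tool_pos': array([ 0.5205, -0.2844,  0.0713]), 'tool_rot': array([178.9537,  -1.2007,  12.4351]), 'force': array([-1.0049,  0.4677, -8.3709]), 'wrist_torque': array([ 0.0285, -0.0028,  0.0352]), 'grip_width': np.float64(0.049)}
dist to face 0.3645 along -0.0571 Fpush 0.67
[ 0.5327075 -0.0673219  0.06     ] [  5.86 -20.94   1.13]
```

View pics/t8.png

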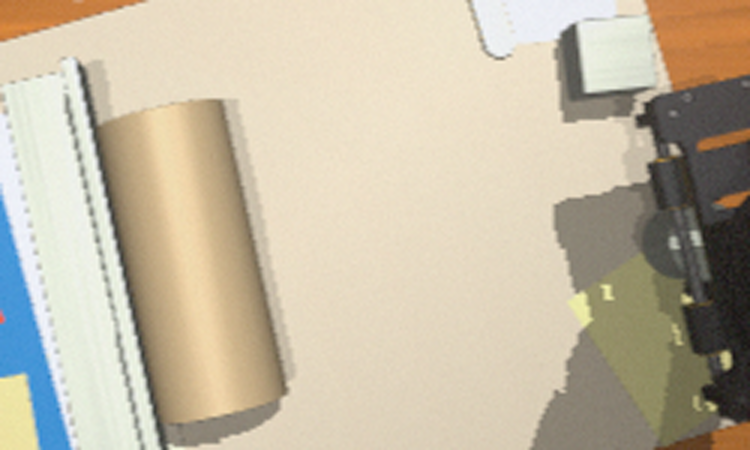

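The core lies parallel to the upright and slightly off it, with its right edge from (225,98) to (285,390). The weight is held at about (680,240) and the block is undisturbed. Carrying.

Call:
arm_command --pt "0.5 -1.5 0" --pt "0.8 -2.8 0" --pt "0.8 -3 0" --pt "0.8 -3 0" --pt "0.8 -3 0" --pt "0.8 -3 0" --pt "0.8 -2.8 0" --pt "0.4 -1.2 0" --pt "0 0 0" --twist '[0, 0, 0, 0, 0, 0, 0, 0, 0]'

```text
time_s: 17.77
tool_pos: [0.5296, -0.0564, 0.0658]
tool_rot: [179.3, -1.0, 12.8]
force: [-0.5, -0.5, -7.7]
grip_width: 0.049
```

Run:
```python
from h import *
o=rel();t=M-N*.155+X*.001;t[2]=.032
print(t,w2t(t-o["tool_pos"],o["tool_rot"][2]))
t=optics.read_camera("top")
f=lambda u,v,z:on(t,170+u/3,140+v/3,z)
m=np.mean([[f(98,125,.053),f(155,425,.053)],[f(225,98,.053),f(285,390,.053)]],0)
print("core",[((M-p)@N).round(4) for p in m],"along",[((p-M)@X).round(4) for p in m])
```

```text
{'time_s': np.float64(17.775), 'tool_pos': array([ 0.5296, -0.0564,  0.0658]), 'tool_rot': array([179.3424,  -1.007 ,  12.8087]), 'force': array([-0.4794, -0.5007, -7.7072]), 'wrist_torque': array([-0.0868, -0.0835, -0.0295]), 'grip_width': np.float64(0.049)}
dist to face 0.1436 along 0.0003 Fpush -0.39
[ 0.5327075 -0.0673219  0.032    ] [0.06 1.14 3.38]
core [np.float64(0.0464), np.float64(0.0413)] along [np.float64(0.1032), np.float64(-0.0973)]
```

Call:
arm_command --pt "0 0.5 1" --pt "0 0.5 1.2" --pt "0 0 0.6" --pt "0 0 0" --twist '[0, 0, 0, 0]'

```text
time_s: 18.32
tool_pos: [0.5314, -0.0732, 0.0346]
tool_rot: [179.3, -0.8, 12.3]
force: [-0.1, 0.7, -7.8]
grip_width: 0.049
```

Run:
```python
from h import *
o=rel()
```

```text
{'time_s': np.float64(18.325), 'tool_pos': array([ 0.5314, -0.0732,  0.0346]), 'tool_rot': array([179.2778,  -0.8443,  12.3114]), 'force': array([-0.1031,  0.7201, -7.7596]), 'wrist_torque': array([ 0.0351, -0.0463,  0.0114]), 'grip_width': np.float64(0.049)}
dist to face 0.1605 along -0.0015 Fpush 0.73
```

Call:
arm_command --pt "0 0 0.15" --pt "0 0 0.1" --twist '[0, 0]'

```text
time_s: 18.58
tool_pos: [0.5318, -0.0733, 0.0322]
tool_rot: [179.3, -0.9, 12.3]
force: [-0.2, 0.3, -8.2]
grip_width: 0.0493
```

Call:
arm_command --pt "0 0 0.08" --twist '[0]'

```text
time_s: 18.7
tool_pos: [0.5319, -0.0731, 0.0319]
tool_rot: [179.3, -0.9, 12.3]
force: [-1.4, -0.2, -1.9]
grip_width: 0.0493
```

Call:
arm_command --pt "0 0 0.05" --twist '[0]'

```text
time_s: 18.82
tool_pos: [0.5319, -0.0731, 0.0319]
tool_rot: [179.2, -0.9, 12.3]
force: [-3.4, -0.3, -2.9]
grip_width: 0.0491
```

Touchdown. I'll release so it settles flat, then regrip.

Call:
arm_command --pt "0 0 0" --pt "0 0 0" --pt "0 0 0" --twist '[0, 0, 0]' --grip 70

```text
time_s: 19.2
tool_pos: [0.5362, -0.0732, 0.0351]
tool_rot: [179.0, -1.3, 12.4]
force: [0.5, 0.3, 0.1]
grip_width: 0.0599
```

Call:
arm_command --pt "0 0 0" --pt "0 0 0" --pt "0 0 0" --pt "0 0 0" --twist '[0, 0, 0, 0]' --grip 0 --force 40

```text
time_s: 19.7
tool_pos: [0.5321, -0.0743, 0.0349]
tool_rot: [179.0, -0.8, 12.3]
force: [-1.9, -0.3, -0.3]
grip_width: 0.0493
```

Run:
```python
from h import *
o=rel()
```

```text
{'time_s': np.float64(19.7), 'tool_pos': array([ 0.5321, -0.0743,  0.0349]), 'tool_rot': array([179.0464,  -0.7944,  12.3134]), 'force': array([-1.8941, -0.2659, -0.2947]), 'wrist_torque': array([-0.0418,  0.2938,  0.    ]), 'grip_width': np.float64(0.0493)}
dist to face 0.1617 along -0.0011 Fpush 0.14
```

Call:
arm_command --pt "0 -0.3 0" --pt "0 -0.35 0" --pt "0 -0.35 0" --pt "0 -0.35 0" --pt "0 -0.35 0" --pt "0 -0.35 0" --twist '[0, 0, 0, 0, 0, 0]'

```text
time_s: 20.45
tool_pos: [0.5296, -0.0579, 0.0351]
tool_rot: [178.7, -1.0, 12.2]
force: [1.3, -4.9, -0.1]
grip_width: 0.0492
```

Run:
```python
from h import *
o=rel()
```

```text
{'time_s': np.float64(20.45), 'tool_pos': array([ 0.5296, -0.0579,  0.0351]), 'tool_rot': array([178.6869,  -0.9756,  12.1759]), 'force': array([ 1.2567, -4.9498, -0.1269]), 'wrist_torque': array([-1.0077, -0.1941,  0.038 ]), 'grip_width': np.float64(0.0492)}
dist to face 0.1452 along -0.0001 Fpush -5.1
```

Sliding friction is about 5 N. Continuing.

Call:
arm_command --pt "0 -0.35 0" --pt "0 -0.35 0" --pt "0 -0.35 0" --pt "0 -0.35 0" --pt "0 -0.35 0" --twist '[0, 0, 0, 0, 0]'

```text
time_s: 21.08
tool_pos: [0.5262, -0.04, 0.0351]
tool_rot: [178.6, -1.0, 12.2]
force: [1.1, -5.3, 0.2]
grip_width: 0.0494
```

Call:
arm_command --pt "0 -0.3 0" --pt "0 -0.25 0" --pt "0 -0.2 0" --twist '[0, 0, 0]'

```text
time_s: 21.45
tool_pos: [0.5246, -0.0323, 0.0351]
tool_rot: [178.6, -1.0, 12.2]
force: [1.2, -4.7, 0.2]
grip_width: 0.0493
```

Run:
```python
from h import *
o=rel()
t=optics.read_camera("top");cv2.imwrite("pics/t9raw.png",t["img"])
```

```text
{'time_s': np.float64(21.45), 'tool_pos': array([ 0.5246, -0.0323,  0.0351]), 'tool_rot': array([178.597 ,  -1.0443,  12.1972]), 'force': array([ 1.2294, -4.702 ,  0.2278]), 'wrist_torque': array([-1.2009, -0.2494,  0.003 ]), 'grip_width': np.float64(0.0493)}
dist to face 0.119 along 0.0006 Fpush -4.86
```

Call:
arm_command --pt "0 -0.2 0" --pt "0 -0.2 0" --twist '[0, 0]'

```text
time_s: 21.75
tool_pos: [0.5238, -0.0283, 0.0351]
tool_rot: [178.6, -1.0, 12.2]
force: [0.9, -5.0, 0.4]
grip_width: 0.0495
```

Call:
arm_command --pt "0 -0.2 0" --pt "0 -0.18 0" --twist '[0, 0]'

```text
time_s: 22.0
tool_pos: [0.5233, -0.0256, 0.0351]
tool_rot: [178.5, -1.1, 12.2]
force: [2.3, -8.2, -1.1]
grip_width: 0.0492
```

Call:
arm_command --pt "0 -0.18 0" --pt "0 -0.18 0" --twist '[0, 0]'

```text
time_s: 22.25
tool_pos: [0.5232, -0.0257, 0.0351]
tool_rot: [178.2, -1.1, 12.0]
force: [1.6, -9.1, -1.0]
grip_width: 0.0494
```

Stalled at 0.1123 m, which is the core diameter plus the weight radius. One slightly firmer ease confirms it is home.

Call:
arm_command --pt "0 -0.2 0" --pt "0 -0.21 0" --pt "0 -0.21 0" --twist '[0, 0, 0]'

```text
time_s: 22.62
tool_pos: [0.5231, -0.0257, 0.0352]
tool_rot: [177.8, -1.1, 11.8]
force: [2.4, -9.0, 0.0]
grip_width: 0.0492
```

Run:
```python
from h import *
o=rel()
```

```text
{'time_s': np.float64(22.625), 'tool_pos': array([ 0.5231, -0.0257,  0.0352]), 'tool_rot': array([177.8318,  -1.1372,  11.8094]), 'force': array([ 2.38  , -9.0422,  0.0266]), 'wrist_torque': array([-1.775 , -0.5127,  0.0348]), 'grip_width': np.float64(0.0492)}
dist to face 0.1123 along 0.0005 Fpush -9.34
```

The tool tilted slightly under load, so I'll unload, release so the weight sits flat, and check.

Call:
arm_command --pt "0 0 0" --pt "0 0 0" --twist '[0, 0]'

```text
time_s: 22.88
tool_pos: [0.5231, -0.0259, 0.0351]
tool_rot: [177.9, -1.1, 11.7]
force: [0.9, -4.3, -0.1]
grip_width: 0.0495
```

Call:
arm_command --pt "0 0 0" --pt "0 0 0" --pt "0 0 0" --twist '[0, 0, 0]' --grip 70

```text
time_s: 23.25
tool_pos: [0.5221, -0.0211, 0.0347]
tool_rot: [178.2, -1.1, 11.9]
force: [-0.6, -0.2, -0.8]
grip_width: 0.0606
```

Run:
```python
from h import *
o=rel()
t=optics.read_camera("top");cv2.imwrite("pics/t10raw.png",t["img"])
```

```text
{'time_s': np.float64(23.25), 'tool_pos': array([ 0.5221, -0.0211,  0.0347]), 'tool_rot': array([178.1814,  -1.1014,  11.8794]), 'force': array([-0.5697, -0.2202, -0.8333]), 'wrist_torque': array([ 0.0358, -0.1093,  0.0301]), 'grip_width': np.float64(0.0606)}
dist to face 0.1076 along 0.0005 Fpush -0.09
```

Call:
arm_command --pt "0 0.5 0" --pt "0 0 0" --twist '[0, 0]'

```text
time_s: 23.55
tool_pos: [0.5231, -0.0258, 0.0348]
tool_rot: [178.2, -1.1, 11.9]
force: [-0.4, -0.4, 0.1]
grip_width: 0.0609
```

Call:
arm_command --pt "0 0 0" --pt "0 0 0" --pt "0 0 0" --twist '[0, 0, 0]' --grip 0 --force 40

```text
time_s: 23.92
tool_pos: [0.5234, -0.0258, 0.0348]
tool_rot: [178.2, -1.1, 11.9]
force: [1.0, 0.1, -1.2]
grip_width: 0.0492
```

Call:
arm_command --pt "0 -0.15 0" --twist '[0]'

```text
time_s: 24.05
tool_pos: [0.5233, -0.0256, 0.0348]
tool_rot: [178.1, -1.1, 11.9]
force: [1.0, -5.1, -0.7]
grip_width: 0.0494
```

Call:
arm_command --pt "0 -0.2 0" --twist '[0]'

```text
time_s: 24.18
tool_pos: [0.5233, -0.0255, 0.0349]
tool_rot: [178.0, -1.2, 11.8]
force: [1.9, -6.4, -1.5]
grip_width: 0.0494
```

Call:
arm_command --pt "0 -0.2 0" --pt "0 -0.2 0" --twist '[0, 0]'

```text
time_s: 24.42
tool_pos: [0.5232, -0.0256, 0.0349]
tool_rot: [177.7, -1.2, 11.7]
force: [2.3, -5.6, -1.5]
grip_width: 0.0491
```

Call:
arm_command --pt "0 0 0" --pt "0 0.05 0" --pt "0 0.03 0" --twist '[0, 0, 0]'

```text
time_s: 24.8
tool_pos: [0.5233, -0.0257, 0.0349]
tool_rot: [177.8, -1.2, 11.7]
force: [0.6, -0.9, -1.3]
grip_width: 0.0493
```

Stalled at the same place and now unloaded. Releasing and lifting away.

Call:
arm_command --pt "0 0 0" --pt "0 0 0" --pt "0 0 0" --pt "0 0 0" --twist '[0, 0, 0, 0]' --grip 80

```text
time_s: 25.3
tool_pos: [0.5227, -0.0239, 0.0348]
tool_rot: [177.9, -1.2, 11.7]
force: [1.2, -0.7, -0.7]
grip_width: 0.0689
```

Call:
arm_command --pt "0 0.2 -1" --pt "0 0.2 -3" --pt "0 0 -4" --pt "0 0 -4" --pt "0 1 -4" --pt "0 5 0" --pt "0 5 0" --pt "0 5 0" --pt "0 5 0" --pt "0 0 0" --twist '[0, 0, 0, 0, 0, 0, 0, 0, 0, 0]'

```text
time_s: 26.55
tool_pos: [0.5649, -0.2338, 0.2169]
tool_rot: [177.5, -1.6, 12.0]
force: [-0.6, 0.5, -0.7]
grip_width: 0.0699
```

Run:
```python
from h import *
o=rel()
t=optics.read_camera("top");s=optics.read_camera("scene")
a=cv2.resize(cv2.convertScaleAbs(t["img"][140:290,100:300],alpha=2),None,fx=2.0,fy=2.0,interpolation=cv2.INTER_CUBIC)
b=cv2.resize(cv2.convertScaleAbs(s["img"][130:280,180:380],alpha=2),None,fx=2.0,fy=2.0,interpolation=cv2.INTER_CUBIC)
cv2.imwrite("pics/end.png",np.hstack([a,b]))
```

```text
{'time_s': np.float64(26.55), 'tool_pos': array([ 0.5649, -0.2338,  0.2169]), 'tool_rot': array([177.5285,  -1.5674,  12.0101]), 'force': array([-0.5737,  0.5303, -0.6884]), 'wrist_torque': array([ 0.0889, -0.0621, -0.0304]), 'grip_width': np.float64(0.0699)}
dist to face 0.3245 along -0.0031 Fpush 0.64
```

View pics/end.png

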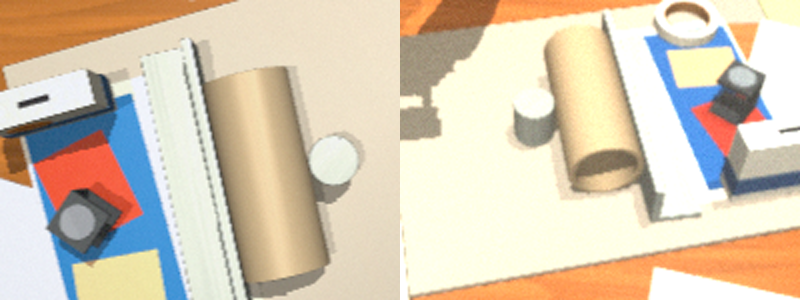

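The final view shows the core along the upright with the weight standing behind its middle. In the top half the weight is at (334,159) and the core's edges run (207,85) to (245,280) and (290,68) to (328,262). Checking it numerically, along with angle and bystander shift against the first picture.

Run:
```python
from h import *
t=optics.read_camera("top");f=lambda u,v,z:on(t,100+u/2,140+v/2,z)
L=[f(207,85,.053),f(245,280,.053)];R=[f(290,68,.053),f(328,262,.053)];W=f(334,159,.066)
d=lambda p:((M-p)@N).round(4)
print("L",[d(p) for p in L],"R",[d(p) for p in R],"W",d(W),"along",[((p-M)@X).round(4) for p in(*L,*R,W)])
a=cv2.cvtColor(cv2.imread("pics/top0.png"),6);b=cv2.cvtColor(t["img"],6)
for n,(x,y,w,h) in dict(angle_end1=(175,150,24,24),angle_end2=(195,285,40,35),angle=(168,165,34,120),carton=(90,170,65,40),loupe=(125,230,35,40),tape=(142,300,50,50),block=(355,140,35,38),folder=(305,80,38,80)).items():
    print(n,cv2.phaseCorrelate(a[y:y+h,x:x+w].astype(np.float32),b[y:y+h,x:x+w].astype(np.float32),cv2.createHanningWindow((w,h),5)))
# profiles across the gap, rows through the core near both ends
for v in(190,220,250,270):print(v,b[v,190:236].tolist())
```

```text
L [np.float64(0.0041), np.float64(-0.0008)] R [np.float64(0.0893), np.float64(0.0833)] W 0.1116 along [np.float64(0.1017), np.float64(-0.0961), np.float64(0.1), np.float64(-0.0972), np.float64(0.001)]
angle_end1 ((-0.0006932593599895398, -0.06510534672370127), 0.9783584516909387)
angle_end2 ((-0.015653771584837273, -0.05490248527862818), 0.9804715156555176)
angle ((0.0337853084317743, 0.013898746638481896), 1.0231719520356921)
carton ((-0.015575177703496479, 0.049244730874473674), 1.0012729820277957)
loupe ((0.05500732165162603, -0.07032106153881656), 1.011802117029826)
tape ((0.0036940698868725974, -0.03162107765717437), 0.9815261688232422)
block ((0.35223037846871463, -0.3141753085797454), 0.47528836925824486)
folder ((-0.05970632312742552, 0.06727959521277427), 0.9651896226406097)
190 [122, 121, 122, 122, 122, 101, 91, 111, 118, 120, 121, 94, 43, 48, 59, 65, 70, 73, 77, 79, 81, 85, 87, 89, 90, 91, 93, 97, 101, 102, 106, 108, 110, 110, 110, 111, 112, 112, 113, 113, 110, 106, 102, 98, 96, 92]
220 [121, 121, 122, 122, 121, 121, 122, 122, 122, 122, 122, 102, 69, 96, 119, 119, 120, 120, 91, 48, 56, 62, 68, 73, 76, 79, 82, 84, 85, 87, 90, 90, 92, 95, 98, 101, 105, 108, 108, 111, 111, 111, 111, 112, 111, 109]
250 [120, 119, 118, 120, 120, 119, 119, 120, 120, 122, 121, 119, 121, 122, 121, 121, 120, 122, 103, 94, 116, 120, 120, 121, 93, 44, 50, 60, 65, 70, 75, 77, 81, 84, 86, 88, 89, 91, 94, 94, 97, 101, 104, 106, 109, 110]
270 [123, 109, 108, 118, 119, 120, 119, 120, 118, 119, 117, 117, 118, 120, 119, 119, 118, 122, 121, 120, 120, 121, 102, 74, 100, 120, 118, 120, 107, 73, 48, 59, 65, 71, 75, 78, 81, 83, 84, 87, 88, 91, 93, 94, 97, 100]
```

The angle and bystanders haven't moved. The core meets the angle with no gap in any profile at either end. The block's reading may just be arm shadow, so I'll move the arm clear and recheck.

Call:
arm_command --pt "-2 4 -2" --pt "-4 4 -2" --pt "-4 4 0" --pt "-4 4 0" --pt "-4 4 0" --pt "-4 4 0" --pt "-4 4 0" --pt "0 0 0" --twist '[0, 0, 0, 0, 0, 0, 0, 0]'

```text
time_s: 27.7
tool_pos: [0.3777, -0.5499, 0.2658]
tool_rot: [177.6, -1.8, 14.2]
force: [0.8, 0.9, -0.1]
grip_width: 0.0694
```

Run:
```python
from h import *
t=optics.read_camera("top");st()
a=cv2.cvtColor(cv2.imread("pics/top0.png"),6);b=cv2.cvtColor(t["img"],6)
for n,(x,y,w,h) in dict(angle=(168,165,34,120),block=(355,140,35,38)).items():
    print(n,cv2.phaseCorrelate(a[y:y+h,x:x+w].astype(np.float32),b[y:y+h,x:x+w].astype(np.float32),cv2.createHanningWindow((w,h),5)))
for v in(190,270):print(v,b[v,195:236].tolist())
```

```text
{'time_s': np.float64(27.75), 'tool_pos': array([ 0.3809, -0.5467,  0.2662]), 'tool_rot': array([177.6263,  -1.9915,  14.4921]), 'force': array([ 0.2466,  0.4958, -0.7478]), 'wrist_torque': array([ 0.0993, -0.1105, -0.0329]), 'grip_width': np.float64(0.0695)}
angle ((0.08476124424609566, 0.012168545260053065), 0.959473932230914)
block ((0.02416692201615689, -0.013614249578253634), 0.9764181752999623)
190 [93, 83, 101, 108, 110, 111, 85, 39, 43, 54, 59, 63, 66, 71, 71, 75, 77, 77, 80, 81, 83, 85, 88, 89, 91, 96, 99, 99, 100, 101, 100, 103, 102, 102, 100, 100, 95, 92, 89, 86, 82]
270 [108, 108, 110, 109, 108, 108, 105, 108, 108, 110, 107, 107, 110, 111, 110, 109, 110, 94, 66, 91, 109, 108, 107, 98, 66, 45, 52, 60, 64, 66, 69, 73, 75, 77, 80, 80, 82, 84, 86, 87, 91]
```

Everything is unmoved and stable, so I'm handing in.

```bash
python3 -c "
from cell import env;print(env.sign_off())"
```

```text
the job is handed in; nothing more can be done
None
```

The core is home along the angle, and the round weight stands behind its middle as a chock. I handed the job in at about 28 s of the 64 s limit.

**First push:** I rolled the core home with the open fingers and pressed it at about 4.2–5 N for about a second. When I let go, it crept back about 2 mm.

**Chocking:** I stood the weight behind the core, let it settle flat, then slid it up. It stalled 112 mm from the face, which is the core's diameter plus the weight's radius. The total push was about 9 N, of which roughly 5 N was board friction, so about 4 N reached the core. I released it, re-gripped and pressed again. It moved 0.3 mm at most, and I then let go unloaded.

**Last checks:**
- **Core:** the top image showed no gap between core and angle near either end, and nothing changed about a second later with the arm away.
- **Weight:** it stands about 1 mm from the core's middle along its axis.
- **Angle and bystanders:** the angle, carton, loupe, tape roll, block and folder all shifted by less than 0.1 px from the first picture.

**Disagreements:**
- **Block:** it first read a 0.35 px shift, but that was the arm and its shadow. It read 0.03 px once the arm was clear.
- **Core edges:** my hand-read edge points put its ends about 5 mm out of parallel. I put this down to reading error, because the image profiles across the gap show it flush.

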